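# Lock the refill collar and prime the detergent doser

### The arm

A 7-joint arm with a two-finger parallel gripper is mounted at the origin on the work surface. World frame = base frame: x ahead of the robot, y to its left, z up, the work surface at z = 0. Lengths are in m, angles in rad, forces in N, time in s.
With the tool pointing down it reaches from about 0.4 to 0.85 m from the base axis. Payload 10.4 kg.
Tool frame: the origin (TCP) lies between the finger pads; the fingertips stand ahead of it and the grasp point (between the pads) lies 3 mm ahead of it (r.tips_ahead is the z of the fingertips in the tool frame, in m); z points along the fingers, y is the line along which they close (so a half turn about z gives the same grasp; the last joint's range is limited). The gripper opens to 87 mm and grips with 3 to 60 N. Pads are 19 mm wide; open, the fingers measure 117 mm over their backs; the gripper's body (75 mm by 190 mm) begins 51 mm behind the grasp point.
Start: joints at [-1.361, 0.332, -0.065, 1.46, 0.022, 1.35, -0.088], TCP at [0.144, 0.608, 0.245] pointing down, gripper open.
Joint ranges: [-2.6, 2.6], [-0.5, 2.12], [-1.47, 1.34], [0.16, 2.42], [-1.27, 4.41], [0.06, 2.06], [-2.6, 2.6]. Speed limits (rad/s): [2.22, 2.22, 2.79, 2.79, 3.14, 3.14, 3.14].

### API

Orientations are given as a unit quaternion [x, y, z, w].
In Python, from bench import telemetry, camera, get_calibration, r gives the robot as it stands.
- The arm moves only by the tool drive_tool, never from a script. Its argument "series" is one flat list of numbers, 7 for each row, row after row: the turn, a rotation vector about the tool's x, y, z in units of 5 degrees (1.0 is 5 degrees), then the shift along the tool's x, y, z in units of 40 mm (1.0 is 40 mm), then the opening, from -1 (shut) to 1 (fully open). A call has 1 to 10 rows; each row is the pose to reach, as a shift and turn from the pose commanded when the call began, along the tool's axes at that moment; what a row does not reach only later rows make up. A row lasts 1/12 s, in which the tool goes at most 41.7 mm and 7.16 degrees, less where a joint would pass 70% of its speed; a pose out of reach is approached as far as the arm can. A call with a gripper value outside its range is refused whole. The fingers move at their own pace and stop on an object; "grip_force" is the grip in N (left out, the last holds). Time passes only in rows, so rows that repeat a pose let the fingers close. It gives the time, the measured TCP pose, the force, the opening and the grip force at its end, in the units of the state.
- telemetry.read_state(): the state, without advancing time (a new reading comes with each control period).
- camera(name): name is "scene" or "top" or "wrist"; returns the picture (384x512x3 uint8, red, green, blue); there is no depth.
- get_calibration(name): a dict with "fovy" (degrees; the focal length in pixels is half the picture's height over the tangent of half this angle, whatever the lens; pixels are square), "cx", "cy" (the principal point, pixels), "xyz" and "rotation" of the camera in the world. Camera axes: x right, y up, looking along -z (the intrinsics and any distortion apply to the point x, -y, -z); pixel columns grow to the right and rows downward; lengths in m; the calibration is good to about 2 mm. The wrist camera is an equidistant fisheye: a pixel r from the principal point sees the ray r / f radians off the axis. A picture is of the moment at which its call begins: read the wrist's pose just before it. get_calibration takes no time and is no camera call; for the wrist camera it gives the pose at the moment of the call.
- r.close_job(): hands the job in; it is judged then, once.
The state is a dict: "time": time; "joint_positions": joint angles; "joint_vel": joint speeds; "joint_torque": joint torques, N m; "ee_pos": TCP position; "eef_rot": TCP orientation; "ft_force": force on the tool from outside, world axes, zero at the start; "torque": the same for the moment, N m; "width": finger opening in m; "grip_force": force on a finger pad.
Only numpy, scipy, OpenCV 4.12 (cv2) and the standard library are available. Lean on these libraries where they do the work, as an engineer would, in place of code of your own. Each camera call takes 0.05 s, during which the arm holds its last target. There are 200 camera calls.

### The job

Turn the lock collar on top of the detergent dosing station clockwise until its lug points at the locked mark and it comes to its stop. Only then press the round push button on the sloping front fully down, without ramming it, keep it down for a full second, and let it spring back up. Leave the collar locked, and leave everything else on the worktop where it is.

Things in the scene. Friction and masses are not known exactly. Their poses are not given: they have to be found in the camera images.
- doser: White detergent doser fixed to the worktop; origin on it, x to its back, y to its left, z up; its front (-x) faces world -y or so. Rear block x -30..110, y -70..70, flat deck at z 142 mm. In front (x -112..-30) a control slope with the push button; its outward normal is (-0.643, 0, 0.766), 40 deg from vertical. A wire rack overhangs the slope: press with the tool tilted along that normal.
- prime_top (a point): Centre of the top of the push button's round white cap: 34 mm diameter, standing 11 mm out of a round grey 50 mm housing on the slope. Site z = outward normal; the cap moves along -z. At rest it lies at about (-83, 0, 77) mm in the doser's frame.
- prime (a joint): Push of that button, m: 0 = up, 0.007 = fully down on a hard stop, cap still 4 mm proud of the housing. Spring: about 1.8 N to start it, 6 N at full travel; springs back by itself. Fully down counts from 0.006; not to be loaded beyond 30 N.
- collar_top (a point): Top centre of the lock collar, on its vertical axis, 173 mm above the worktop, at (40, 0) mm in the doser's frame. The collar is a captive round grey ribbed ring, 52 mm diameter, 30 mm high, with a low refill cap in its middle reaching 179 mm. Grip it across any diameter, fingertips 10 mm or more above the deck so that they pass over lug and mark.
- collar_lug (a point): Outer end of the collar's single low pointer lug (10 mm wide, up to 8 mm above the deck, reaching 38 mm from the collar's axis). It turns with the collar.
- rack_edge (a point): Middle of the rack's 6 mm front cross wire (72 mm long, along the doser's y), at (-94, 0, 138) mm in the doser's frame. From it five 5 mm steel wires, 16 mm apart, run level back to the block: no finger passes between them, so the button cannot be reached from straight above. Shut fingers tilted along the slope's normal pass in front of and under this wire with about 10 mm to spare.
- locked_mark (a point): Inner end of the locked mark, a low grey bar (18 x 8 x 6 mm) fixed on the deck on the doser's -y side, away from the robot, pointing at the collar, 42 mm from its axis.
- collar (a joint): Turn of the collar, rad; grows clockwise seen from above. Starts at 0 to 0.3 (open); 2.1 = locked: the lug points at the locked mark and a fixed stop is met. Counts as locked from 2.0. Stays where it is left; about 0.1 N m of friction. The turn is 1.8 to 2.1 rad: most wrists must let go and regrasp.
- brush: stain brush with a wooden handle, 190 mm long, lying on the robot's side of the dosing station; bystander; origin at the centre of its underside; leave it where it is (moving it more than 30 mm fails)
- dish: small white ceramic coin dish, 90 mm across, 22 mm high, behind the dosing station; bystander; origin at the centre of its underside; leave it where it is (moving it more than 30 mm fails)
- peg: stainless steel spring-clip peg, 75 x 16 x 18 mm, lying in front of the dosing station; bystander; origin at the centre of its underside; leave it where it is (moving it more than 30 mm fails)
- spray: closed green spray bottle, 205 mm high, off to the left; bystander; origin at the centre of its underside; leave it where it is (moving it more than 30 mm fails)
- jar: jar, 84 mm across, 130 mm high, off to the left; bystander; origin at the centre of its underside; leave it where it is (moving it more than 30 mm fails)
- basket: lidded blue plastic peg basket, 200 x 150 x 126 mm, off to the right; bystander; origin at the centre of its underside; leave it where it is (moving it more than 30 mm fails)
- cup: clear dosing cup, 64 mm across, 60 mm high, off to the right; bystander; origin at the centre of its underside; leave it where it is (moving it more than 30 mm fails)

How it is judged:
By the outcome, as a careful person would: the job done as asked, in the order asked, and still so for the second after the job is handed in, with the robot touching nothing.
It also fails if it takes over 56 s, if anything falls off the work surface, if the arm or the gripper's body presses on something with over 40 N, if the wrist force passes 120 N, or if a joint passes its speed limit or range.

## Working session

There is one attempt and no reset: what is moved stays moved. The work goes in short steps, Python scripts to look and compute and a tool call to move; the robot and the scene stay as the last step left them, time stands still between calls to the robot, and variables do not carry over. Pictures are saved under pics/ and viewed, at most 10 in all, crops included, and the job is handed in when it is done.

Besides the shell and the picture viewer there is one more tool, called after "Request:" as name(argument=value, ...), one argument or row to a line, values as JSON. drive_tool: Moves the arm, as the interface text tells. Its arguments: {"type":"object","properties":{"series":{"type":"array"},"grip_force":{"type":"number"}},"required":["series"]}

```bash
mkdir -p pics; ls; python3 - <<'E'
from bench import telemetry, camera, get_calibration, r
import cv2
s=telemetry.read_state();print(s, r.tips_ahead)
for n in ["scene","top","wrist"]:
    print(n,get_calibration(n))
    im=camera(n); cv2.imwrite(f"pics/{n}0.png",im[:,:,::-1])
a=cv2.imread("pics/scene0.png");b=cv2.imread("pics/top0.png")
E
```

```text
pics
{'time': 0.0, 'joint_positions': array([-1.36059103,  0.33286859, -0.06467939,  1.4609562 ,  0.02159581,
        1.34988009, -0.08850447]), 'joint_vel': array([ 3.88472666e-04,  9.86571815e-04,  1.51296673e-03,  5.95407452e-04,
        3.52566655e-05, -2.51257163e-04, -1.26235390e-03]), 'joint_torque': array([ 4.19503476e-04, -6.23284006e+01,  2.47489032e-02, -3.89872599e+01,
       -6.12873165e-02,  4.01805143e-02,  1.55804942e-04]), 'ee_pos': array([0.14412515, 0.60778872, 0.2437488 ]), 'eef_rot': array([ 1.16141701e-01,  9.93232401e-01, -7.06888828e-04, -4.82468869e-05]), 'ft_force': array([ 0.00989721,  1.08704378, -0.12549663]), 'torque': array([-0.02785996, -0.02117618,  0.04917129]), 'grip_force': 0.0, 'width': 0.08677061592046115} 0.022
scene {'fovy': 57.91245603659466, 'cx': 256.85495842704825, 'cy': 199.46963076430097, 'xyz': array([1.15597187, 0.55155488, 0.90110667]), 'rotation': array([0.16787234, 0.36041661, 0.84258891, 0.36326666])}
top {'fovy': 56.21427684737035, 'cx': 254.85283955191508, 'cy': 195.8716088111888, 'xyz': array([0.40607637, 0.00240708, 1.44036871]), 'rotation': array([-0.04040596,  0.04051706,  0.7162583 , -0.69548528])}
wrist {'fovy': 65.70646984690485, 'cx': 257.31914786237667, 'cy': 190.50928461161624, 'xyz': array([0.06637598, 0.62615425, 0.38404808]), 'rotation': array([-0.11638544, -0.09113929,  0.61326795,  0.77591912])}
```

View pics/top0.png

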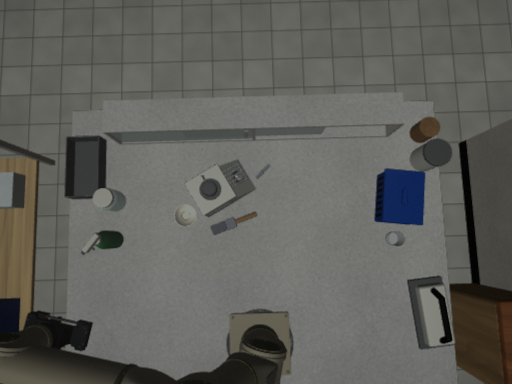

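View pics/scene0.png

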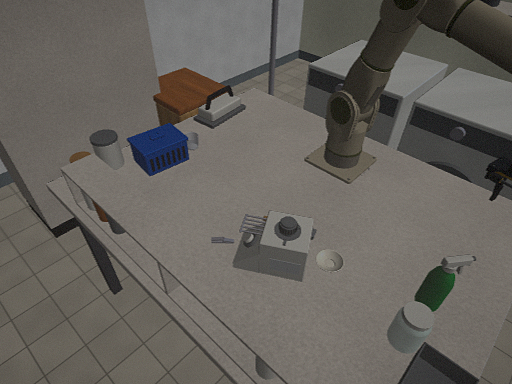

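The top view shows the collar near (210,188) with the front slope and button facing right at (237,176), the brush at (233,223) and the dish at (185,214). In the scene view the collar is at (288,227) and the button at (249,240). I'll crop both closer.

```bash
python3 - <<'E'
import cv2,numpy as np
a=cv2.imread("pics/top0.png")[145:225,170:280];b=cv2.imread("pics/scene0.png")[200:290,225:335]
a=cv2.resize(a,None,fx=7,fy=7,interpolation=cv2.INTER_CUBIC);b=cv2.resize(b,None,fx=7,fy=6.6,interpolation=cv2.INTER_CUBIC)
cv2.imwrite("pics/topc.png",a);cv2.imwrite("pics/scenec.png",b)
E
cat > h.py <<'E'
import numpy as np,cv2
from scipy.spatial.transform import Rotation as R
from bench import telemetry,camera,get_calibration,r
def ray(n,u,v,c=None):
    c=c or get_calibration(n);f=192/np.tan(np.radians(c["fovy"])/2)
    x,y=(u-c["cx"]),(v-c["cy"])
    if n=="wrist":
        q=np.hypot(x,y);t=q/f;d=np.array([np.sin(t)*x/q,-np.sin(t)*y/q,-np.cos(t)])
    else: d=np.array([x/f,-y/f,-1])
    return np.array(c["xyz"]),R.from_quat(c["rotation"]).apply(d)
def atz(n,u,v,z,c=None):
    o,d=ray(n,u,v,c);return o+d*(z-o[2])/d[2]
def proj(n,p,c=None):
    c=c or get_calibration(n);f=192/np.tan(np.radians(c["fovy"])/2)
    q=R.from_quat(c["rotation"]).inv().apply(np.array(p)-c["xyz"]);x,y,z=q[0],-q[1],-q[2]
    k=f/z
    if n=="wrist":
        h=np.hypot(x,y);k=f*np.arctan2(h,z)/h
    return np.array([c["cx"]+x*k,c["cy"]+y*k])
def rows(pos,rotm):
    "target pose -> turn (5deg units), shift (40mm units) in current tool axes"
    s=telemetry.read_state();A=R.from_quat(s["eef_rot"])
    return np.round((A.inv()*rotm).as_rotvec()/np.radians(5),2),np.round(A.inv().apply(np.array(pos)-s["ee_pos"])/.04,3)
E
```

```text
(no output)
```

View pics/topc.png

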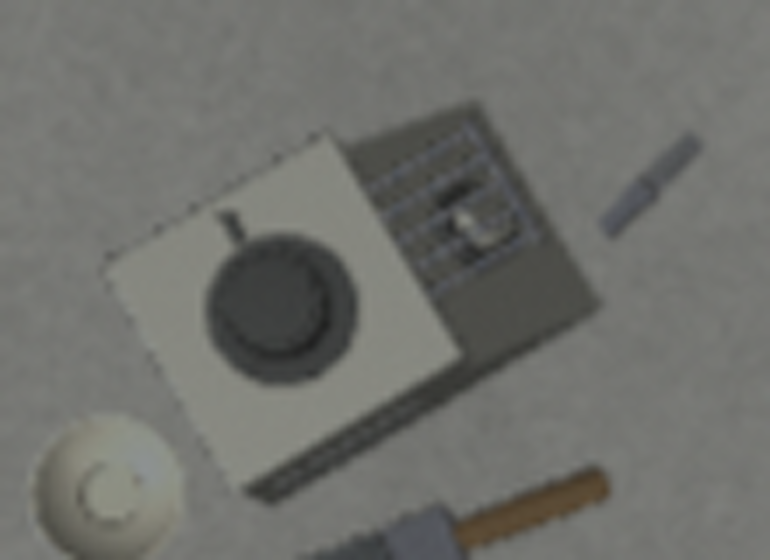

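View pics/scenec.png

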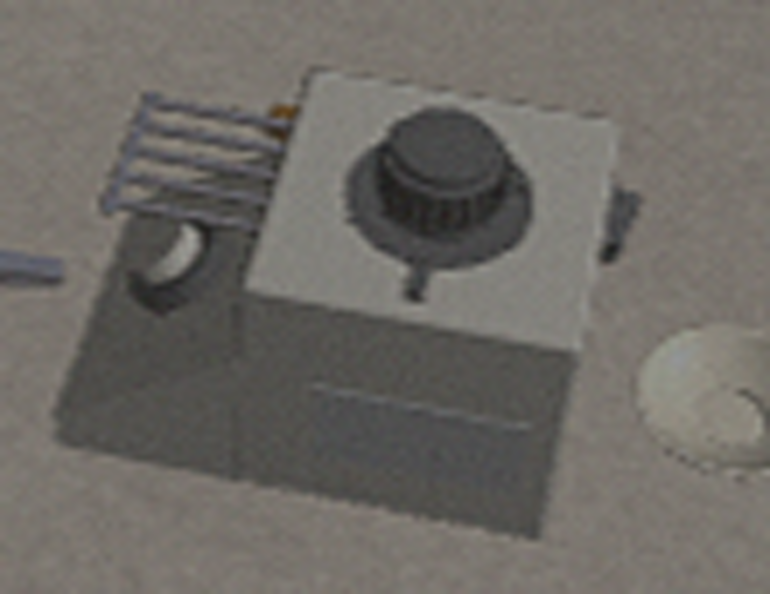

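The top crop shows deck corners at (330,133), (105,262), (245,490) and (462,355), the collar near (280,305), and the locked mark at about (232,225), on the side away from the robot. The lug isn't distinct from the dark base disc. Next I compute the poses.

```bash
python3 - <<'E'
from h import *
P=np.array([(330,133),(105,262),(245,490),(462,355)])/7+[170,145]
W=np.array([atz("top",u,v,.142)[:2] for u,v in P])
M=np.array([(-30,-70),(110,-70),(110,70),(-30,70)])/1e3
a,b=M-M.mean(0),W-W.mean(0)
yaw=np.arctan2((a[:,0]*b[:,1]-a[:,1]*b[:,0]).sum(),(a*b).sum());Rz=R.from_euler('z',yaw)
o=np.append(W.mean(0),0)-Rz.apply([.04,0,0])
print(W,np.degrees(yaw),o,"res",W-(Rz.apply(np.c_[M,M[:,0]*0])+o)[:,:2])
S=np.array([(318,68),(617,122),(578,350),(247,292)])/[7,6.6]+[225,200]
print("scene",[atz("scene",u,v,.142)[:2].round(4) for u,v in S])
np.savez("d.npz",o=o,yaw=yaw)
c=Rz.apply([.04,0,.173])+o;print(c,np.hypot(*c[:2]),"btn",Rz.apply([-.083,0,.077])+o)
for n in("scene","top"):print(n,proj(n,c))
# present tool axes and wrist cam offset
s=telemetry.read_state();print(R.from_quat(s["eef_rot"]).as_matrix().round(3))
print(rows([c[0],c[1],.30],R.from_quat(s["eef_rot"])))
E
```

```text
[[0.67727565 0.13502236]
 [0.61231135 0.25357768]
 [0.491136   0.1821512 ]
 [0.55797861 0.06850961]] 119.71283272835701 [0.60450153 0.12507439 0.        ] res [[-0.00289191  0.00130786]
 [ 0.00153524 -0.00172969]
 [ 0.00195276 -0.00376473]
 [-0.00059608  0.00418656]]
scene [array([0.558 , 0.0763]), array([0.4941, 0.1929]), array([0.6122, 0.26  ]), array([0.6796, 0.1448])]
[0.5846754  0.15981521 0.173     ] 0.6061239380890435 btn [0.64564075 0.05298719 0.077     ]
scene [286.64370601 221.64417971]
top [209.70758279 188.01786459]
[[-0.973  0.231 -0.   ]
 [ 0.231  0.973 -0.001]
 [-0.    -0.001 -1.   ]]
(array([0., 0., 0.]), array([-13.3  ,  -8.36 ,  -1.391]))
```

Request:
drive_tool(
  series=[0,0,0,0,0,-1,1,0,0,0,0,0,-2,1,0,0,0,-13.3,-8.4,-1.8,1,0,0,0,-13.3,-8.4,-1.8,1,0,0,0,-13.3,-8.4,-1.8,1,0,0,0,-13.3,-8.4,-1.8,1,0,0,0,-13.3,-8.4,-1.8,1,0,0,0,-13.3,-8.4,-1.8,1,0,0,0,-13.3,-8.4,-1.8,1,0,0,0,-13.3,-8.4,-1.8,1],
)

```text
time: 0.98
ee_pos: [0.3783, 0.3681, 0.3203]
eef_rot: [0.116, 0.993, 0.0, -0.0]
ft_force: [-0.0, 1.3, -0.2]
width: 0.0872
grip_force: 0.0
```

```bash
python3 - <<'E'
from h import *
s=telemetry.read_state();print(s["ee_pos"],s["joint_positions"].round(3))
print(rows([.583,.163,.30],R.from_quat(s["eef_rot"])))
E
```

```text
[0.37834419 0.36807811 0.32027381] [-1.     0.082  0.152  1.604 -0.013  1.457  0.491]
(array([0., 0., 0.]), array([-6.161, -3.808,  0.505]))
```

Request:
drive_tool(
  series=[0,0,0,-6.16,-3.8,0.3,1,0,0,0,-6.16,-3.8,0.3,1,0,0,0,-6.16,-3.8,0.3,1,0,0,0,-6.16,-3.8,0.3,1,0,0,0,-6.16,-3.8,0.3,1,0,0,0,-6.16,-3.8,0.3,1,0,0,0,-6.16,-3.8,0.3,1,0,0,0,-6.16,-3.8,0.3,1,0,0,0,-6.16,-3.8,0.3,1,0,0,0,-6.16,-3.8,0.3,1],
)

```text
time: 1.82
ee_pos: [0.5817, 0.1657, 0.3079]
eef_rot: [0.116, 0.993, 0.0, -0.0]
ft_force: [-1.3, -0.2, 0.4]
width: 0.0871
grip_force: 0.0
```

```bash
python3 - <<'E'
from h import *
import pickle
s=telemetry.read_state();print(s["time"],s["ee_pos"],s["joint_positions"].round(3))
c=get_calibration("wrist");im=camera("wrist");pickle.dump(c,open("w1.pkl","wb"))
print(proj("wrist",[.583,.163,.173],c))
cv2.imwrite("pics/w1.png",cv2.resize(im[:,:,::-1],None,fx=1.5,fy=1.5))
E
```

```text
1.8167 [0.58170496 0.16567891 0.30788354] [-0.658  0.267  0.382  1.436 -0.1    1.458  1.061]
[255.28347352 188.30380352]
```

View pics/w1.png

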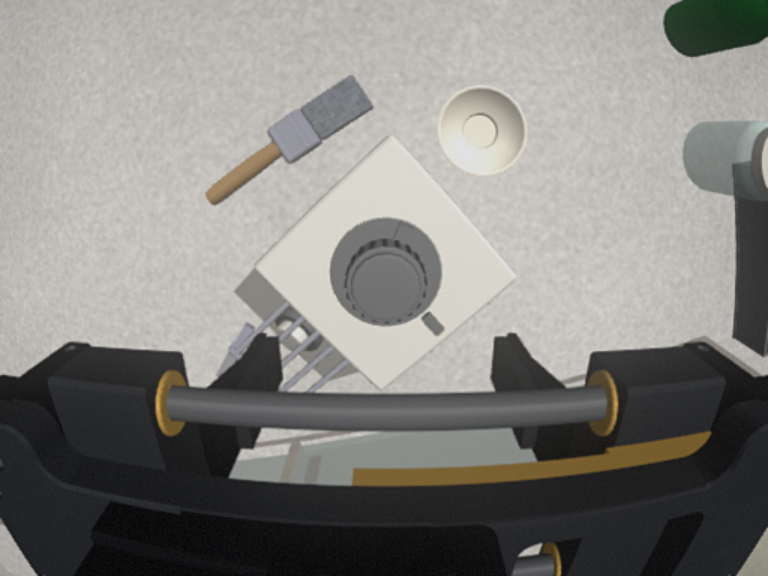

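The wrist view has the collar's refill cap at (387,281), deck corners at (390,137), (257,268), (382,388) and (516,276), and the locked mark at (432,323). The lug's edge is faint at (397,230), on the robot's side, so the turn is about 120° clockwise.

```bash
python3 - <<'E'
from h import *
import pickle
c=pickle.load(open("w1.pkl","rb"))
P=np.array([(382,388),(516,276),(390,137),(257,268)])/1.5
W=np.array([atz("wrist",u,v,.142,c)[:2] for u,v in P])
M=np.array([(-30,-70),(110,-70),(110,70),(-30,70)])/1e3
a,b=M-M.mean(0),W-W.mean(0)
yaw=np.arctan2((a[:,0]*b[:,1]-a[:,1]*b[:,0]).sum(),(a*b).sum());Rz=R.from_euler('z',yaw)
o=np.append(W.mean(0),0)-Rz.apply([.04,0,0])
print(W,np.degrees(yaw),"res",W-(Rz.apply(np.c_[M,M[:,0]*0])+o)[:,:2])
print("centre",W.mean(0),"cap",atz("wrist",387/1.5,285/1.5,.179,c),"disc",atz("wrist",386/1.5,271/1.5,.143,c),"mark inner",atz("wrist",424/1.5,314/1.5,.148,c))
k=atz("wrist",387/1.5,285/1.5,.179,c)
l=atz("wrist",397/1.5,230/1.5,.15,c)-k;m=atz("wrist",432/1.5,323/1.5,.148,c)-k
print(np.degrees(np.arctan2(l[1],l[0])),np.degrees(np.arctan2(m[1],m[0])),np.hypot(*l[:2]),np.hypot(*m[:2]))
np.savez("d.npz",o=o,yaw=yaw)
E
```

```text
[[0.67585891 0.13974604]
 [0.60956466 0.25676584]
 [0.49340389 0.18908397]
 [0.55988003 0.07377961]] 119.83878977972549 res [[-0.00436727  0.0007929 ]
 [-0.00100293 -0.00362734]
 [ 0.00427633 -0.00165061]
 [ 0.00109388  0.00448505]]
centre [0.58467687 0.16484387] cap [0.58349988 0.1655635  0.179     ] disc [0.58387718 0.16482416 0.143     ] mark inner [0.62003865 0.18436423 0.148     ]
153.89230343102074 27.257340983567865 0.03087481244460082 0.05035148780257213
```

Request:
drive_tool(
  series=[0,0,-25,0,0,1.0,1,0,0,-25,0,0,1.0,1,0,0,-25,0,0,1.0,1,0,0,-25,0,0,1.0,1,0,0,-25,0,0,1.0,1,0,0,-25,0,0,1.0,1,0,0,-25,0,0,1.0,1,0,0,-25,0,0,1.0,1,0,0,-25,0,0,1.0,1,0,0,-25,0,0,1.0,1],
)

```text
time: 2.7
ee_pos: [0.5811, 0.1671, 0.2686]
eef_rot: [-0.491, 0.871, 0.0, 0.0]
ft_force: [0.8, 0.5, -0.6]
width: 0.0869
grip_force: 0.0
```

Request:
drive_tool(
  series=[0,0,-10.8,0,0,0,1,0,0,-10.8,0,0,0,1,0,0,-10.8,0,0,0,1,0,0,-10.8,0,0,0,1,0,0,-10.8,0,0,0,1,0,0,-10.8,0,0,0,1,0,0,-10.8,0,0,0,1,0,0,-10.8,0,0,0,1,0,0,-10.8,0,0,0,1,0,0,-10.8,0,0,0,1],
)

```text
time: 3.53
ee_pos: [0.5775, 0.1702, 0.2577]
eef_rot: [0.755, -0.655, -0.003, 0.027]
ft_force: [-0.6, 1.3, -3.2]
width: 0.087
grip_force: 0.0
```

```bash
python3 - <<'E'
from h import *
s=telemetry.read_state();A=R.from_quat(s["eef_rot"]);print(s["ee_pos"],s["joint_positions"].round(3),A.as_matrix().round(3))
print(rows([.584,.165,.176],A))
E
```

```text
[0.57750029 0.17015917 0.25774433] [ 0.409  0.537 -1.114  1.419  0.483  1.532  2.594] [[ 0.143 -0.989 -0.04 ]
 [-0.989 -0.142 -0.038]
 [ 0.032  0.045 -0.998]]
(array([0., 0., 0.]), array([ 0.086, -0.235,  2.039]))
```

Request:
drive_tool(
  series=[0,0,5,0,0,0,1,0,0,5,0,0,0,1,0,0,5,0,0,0,1,0,0,5,0,0,0,1,0,0,5,0,0,0,1,0,0,5,0,0,0,1],
)

```text
time: 4.03
ee_pos: [0.5777, 0.1699, 0.2567]
eef_rot: [-0.596, 0.803, -0.003, -0.028]
ft_force: [0.1, -0.3, -0.3]
width: 0.0868
grip_force: 0.0
```

```bash
python3 - <<'E'
from h import *
s=telemetry.read_state();A=R.from_quat(s["eef_rot"]);print(s["ee_pos"],s["joint_positions"].round(3),A.as_matrix().round(3))
x=A.as_matrix()[:,0];a=np.arctan2(x[1],x[0])
T=R.from_matrix(np.array([[np.cos(a),np.sin(a),0],[np.sin(a),-np.cos(a),0],[0,0,-1]]))
print(np.degrees(a),rows([.584,.165,.176],T))
E
```

```text
[0.57769504 0.1698654  0.2567401 ] [ 0.36   0.498 -1.022  1.421  0.428  1.512  2.193] [[-0.289 -0.956 -0.042]
 [-0.956  0.29  -0.038]
 [ 0.049  0.029 -0.998]]
-106.80069099566974 (array([ 0.33, -0.56, -0.01]), array([-0.028, -0.245,  2.013]))
```

Request:
drive_tool(
  series=[0.33,-0.56,0,-0.02,-0.18,0.5,1,0.33,-0.56,0,-0.02,-0.2,0.8,1,0.33,-0.56,0,-0.02,-0.22,1.2,1,0.33,-0.56,0,-0.03,-0.24,1.6,1,0.33,-0.56,0,-0.03,-0.245,2,1,0.33,-0.56,0,-0.03,-0.245,2,1,0.33,-0.56,0,-0.03,-0.245,2,1],
)

```text
time: 4.62
ee_pos: [0.5839, 0.1639, 0.1756]
eef_rot: [-0.595, 0.804, 0.001, -0.001]
ft_force: [0.4, 0.0, 1.0]
width: 0.0871
grip_force: 0.0
```

```bash
python3 - <<'E'
from h import *
s=telemetry.read_state();A=R.from_quat(s["eef_rot"]);print(s["ee_pos"],s["joint_positions"].round(3),A.as_matrix().round(3))
print(rows([.584,.165,.176],A))
import pickle
c=get_calibration("wrist");pickle.dump(c,open("w2.pkl","wb"));im=camera("wrist")
cv2.imwrite("pics/w2.png",cv2.resize(im[:,:,::-1],None,fx=1.5,fy=1.5))
print(proj("wrist",[.584,.165,.173],c)*1.5)
E
```

```text
[0.58387212 0.1639037  0.17559338] [ 0.401  0.534 -1.006  1.559  0.46   1.308  2.18 ] [[-0.292 -0.956 -0.003]
 [-0.956  0.292 -0.001]
 [ 0.001  0.003 -1.   ]]
(array([0., 0., 0.]), array([-0.027,  0.005, -0.01 ]))
[388.17301778 385.45855875]
```

View pics/w2.png

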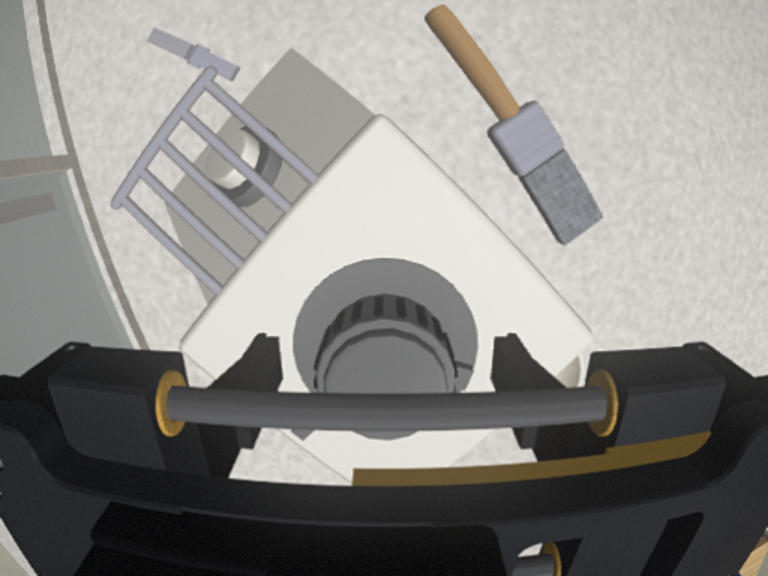

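The collar (cap centre near (390,365)) sits midway between the fingers (280 and 495). The lug is low at (465,372) and the button at (235,160) under the rack. Time to grip.

Request:
drive_tool(
  series=[0,0,0,-0.02,0,0,-1,0,0,0,-0.02,0,0,-1,0,0,0,-0.02,0,0,-1,0,0,0,-0.02,0,0,-1,0,0,0,-0.02,0,0,-1,0,0,0,-0.02,0,0,-1],
  grip_force=25,
)

```text
time: 5.17
ee_pos: [0.5849, 0.1646, 0.1763]
eef_rot: [-0.594, 0.804, 0.0, -0.0]
ft_force: [0.8, -0.3, -0.7]
width: 0.055
grip_force: 0.0
```

Request:
drive_tool(
  series=[0,0,0,0,0,0,-1,0,0,0,0,0,0,-1,0,0,0,0,0,0,-1,0,0,0.5,0,0,0,-1,0,0,1,0,0,0,-1,0,0,1.5,0,0,0,-1,0,0,2,0,0,0,-1],
)

```text
time: 5.75
ee_pos: [0.5847, 0.1646, 0.1762]
eef_rot: [-0.521, 0.854, 0.0, -0.0]
ft_force: [-1.5, -0.7, 1.6]
width: 0.0516
grip_force: 25.0
```

```bash
python3 - <<'E'
from h import *
s=telemetry.read_state();print(s["joint_positions"].round(3),s["ft_force"].round(1),s["torque"].round(2),s["grip_force"],s["width"])
E
```

```text
[ 0.379  0.519 -0.972  1.559  0.439  1.299  2.016] [-1.5 -0.7  1.6] [-0.05  0.31  0.09] 24.998975694179535 0.05157709015995149
```

Request:
drive_tool(
  series=[0,0,0.8,0,0,0,-1,0,0,1.6,0,0,0,-1,0,0,2.4,0,0,0,-1,0,0,3.2,0,0,0,-1,0,0,4,0,0,0,-1,0,0,4.8,0,0,0,-1,0,0,5.6,0,0,0,-1,0,0,6.4,0,0,0,-1,0,0,7.2,0,0,0,-1,0,0,8,0,0,0,-1],
)

```text
time: 6.58
ee_pos: [0.5848, 0.1645, 0.1762]
eef_rot: [-0.197, 0.98, 0.0, -0.0]
ft_force: [-0.8, -0.0, 1.7]
width: 0.051
grip_force: 25.0
```

Request:
drive_tool(
  series=[0,0,0.8,0,0,0,-1,0,0,1.6,0,0,0,-1,0,0,2.4,0,0,0,-1,0,0,3.2,0,0,0,-1,0,0,4,0,0,0,-1,0,0,4.8,0,0,0,-1,0,0,5.6,0,0,0,-1,0,0,6.4,0,0,0,-1,0,0,7.2,0,0,0,-1,0,0,8,0,0,0,-1],
)

```text
time: 7.42
ee_pos: [0.5849, 0.1644, 0.1762]
eef_rot: [0.15, 0.989, -0.0, -0.0]
ft_force: [-0.4, -1.2, 0.7]
width: 0.0515
grip_force: 25.0
```

```bash
python3 - <<'E'
from h import *
s=telemetry.read_state();print(s["joint_positions"].round(3),s["ft_force"].round(1),s["torque"].round(2),s["grip_force"],s["width"])
x=R.from_quat(s["eef_rot"]).as_matrix()[:,0];print("turned",-106.8-np.degrees(np.arctan2(x[1],x[0])))
E
```

```text
[ 0.209  0.432 -0.717  1.567  0.293  1.254  0.714] [-0.4 -1.2  0.7] [-0.28  0.2   0.11] 24.9969345331192 0.05145202504690093
turned -269.50727699969525
```

Request:
drive_tool(
  series=[0,0,0.6,0,0,0,-1,0,0,1.2,0,0,0,-1,0,0,1.8,0,0,0,-1,0,0,2.3,0,0,0,-1,0,0,2.8,0,0,0,-1,0,0,3.3,0,0,0,-1,0,0,3.8,0,0,0,-1,0,0,4.2,0,0,0,-1,0,0,4.6,0,0,0,-1,0,0,4.6,0,0,0,-1],
)

```text
time: 8.25
ee_pos: [0.5848, 0.1642, 0.1762]
eef_rot: [0.344, 0.939, -0.0, -0.0]
ft_force: [-0.9, -2.4, 2.2]
width: 0.0511
grip_force: 25.0
```

```bash
python3 - <<'E'
from h import *
s=telemetry.read_state();print(s["joint_positions"].round(3),s["ft_force"].round(1),s["torque"].round(2),s["grip_force"],s["width"])
x=R.from_quat(s["eef_rot"]).as_matrix()[:,0];print("turned",-106.8-np.degrees(np.arctan2(x[1],x[0])))
E
```

```text
[ 0.16   0.415 -0.649  1.57   0.26   1.246  0.337] [-0.9 -2.4  2.2] [-0.52  0.26 -0.11] 25.000867545604706 0.05108063441040802
turned -246.59199189707795
```

Request:
drive_tool(
  series=[0,0,0.4,0,0,0,-1,0,0,0.8,0,0,0,-1,0,0,1.2,0,0,0,-1,0,0,1.6,0,0,0,-1,0,0,1.6,0,0,0,-1],
)

```text
time: 8.67
ee_pos: [0.5849, 0.1642, 0.1762]
eef_rot: [0.407, 0.913, -0.0, -0.0]
ft_force: [-1.4, -4.2, 3.6]
width: 0.0511
grip_force: 25.0
```

```bash
python3 - <<'E'
from h import *
s=telemetry.read_state();print(s["joint_positions"].round(3),s["ft_force"].round(1),s["torque"].round(2),s["grip_force"],s["width"])
x=R.from_quat(s["eef_rot"]).as_matrix()[:,0];print("turned",-106.8-np.degrees(np.arctan2(x[1],x[0])))
camera("wrist")
im=camera("wrist");cv2.imwrite("pics/w3.png",cv2.resize(im[150:320,150:380,::-1],None,fx=3,fy=3))
E
```

```text
[ 0.143  0.41  -0.626  1.571  0.249  1.243  0.207] [-1.4 -4.2  3.6] [-0.83  0.25  0.58] 25.000950694084167 0.0510863570568973
turned -238.71510236185196
```

View pics/w3.png

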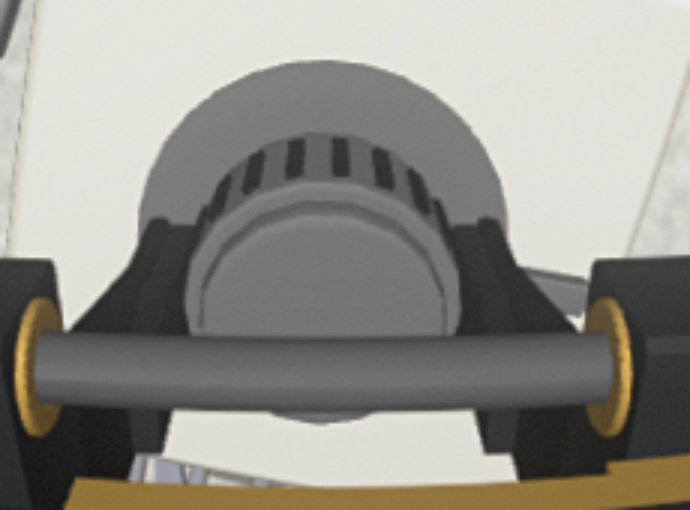

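The fingers still hold the collar, the mark is at (560,290) next to the right finger, and the lug is hidden under that finger. The torque has risen to 0.58 N m, so it looks like the stop. One small nudge to confirm, then release and rise.

Request:
drive_tool(
  series=[0,0,0.4,0,0,0,-1,0,0,0.4,0,0,0,-1,0,0,0.4,0,0,0,-1],
)

```text
time: 9.02
ee_pos: [0.5849, 0.1641, 0.1762]
eef_rot: [0.423, 0.906, -0.0, -0.0]
ft_force: [-1.8, -4.0, 3.9]
width: 0.0517
grip_force: 25.0
```

```bash
python3 - <<'E'
from h import *
s=telemetry.read_state();print(s["torque"].round(2))
x=R.from_quat(s["eef_rot"]).as_matrix()[:,0];print("turned",253.2-np.degrees(np.arctan2(x[1],x[0])))
E
```

```text
[-1.09  0.41  0.46]
turned 123.22196837155923
```

Request:
drive_tool(
  series=[0,0,0,0,0,0,1,0,0,0,0,0,0,1,0,0,0,0,0,0,1,0,0,0,0,0,0,1,0,0,0,0,0,0,1,0,0,0,0,0,-0.7,1,0,0,0,0,0,-1.5,1,0,0,0,0,0,-2.5,1,0,0,0,0,0,-3,1,0,0,0,0,0,-3,1],
)

```text
time: 9.85
ee_pos: [0.5864, 0.1658, 0.3017]
eef_rot: [0.423, 0.906, 0.003, 0.002]
ft_force: [-0.6, -0.1, -0.0]
width: 0.0867
grip_force: 0.0
```

```bash
python3 - <<'E'
from h import *
import pickle
s=telemetry.read_state();print(s["ee_pos"],s["torque"].round(2),s["joint_positions"].round(3))
c=get_calibration("wrist");pickle.dump(c,open("w4.pkl","wb"));im=camera("wrist");cv2.imwrite("pics/w4.png",cv2.resize(im[:,:,::-1],None,fx=1.5,fy=1.5))
E
```

```text
[0.58637172 0.16581903 0.30171273] [-0.02  0.    0.  ] [ 0.142  0.334 -0.637  1.394  0.198  1.47   0.21 ]
```

View pics/w4.png

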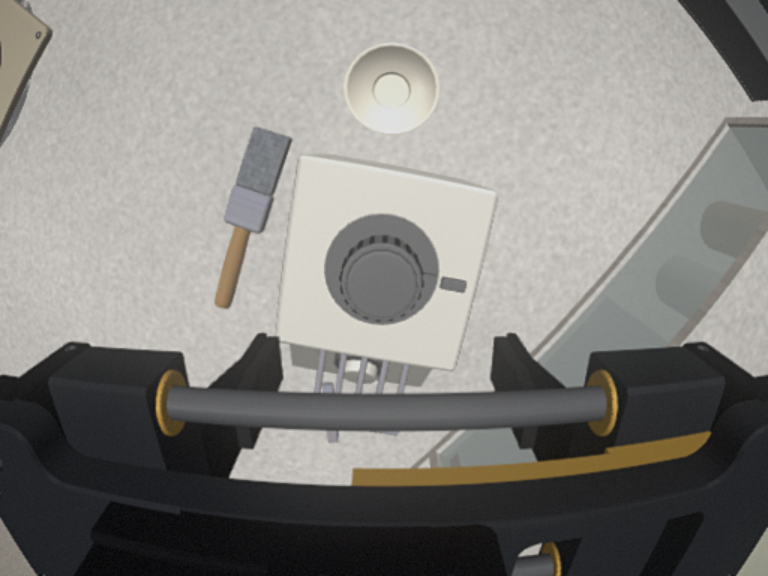

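The lug at (430,278) points straight at the mark at (453,285), so the collar is locked. Brush and dish are untouched. Now I plan the tilted standoff in front of the button, with the fingers shut.

```bash
cat >> h.py <<'E'
def frame():
    d=np.load("d.npz");return d["o"],R.from_euler('z',float(d["yaw"]))
def btn(t,dy=0,du=0):
    "TCP pose with tips t m above the cap along the normal"
    o,Z=frame();n=np.array([-.6428,0,.766]);u=np.array([.766,0,.6428])
    p=np.array([-.083,dy,.077])+n*(t+.022)+u*du
    return o+Z.apply(p),Z*R.from_matrix(np.c_[u,[0,-1,0],-n])
E
python3 - <<'E'
from h import *
import pickle
c=pickle.load(open("w4.pkl","rb"))
P=np.array([(457,369),(495,192),(300,157),(278,341)])/1.5
W=np.array([atz("wrist",u,v,.142,c)[:2] for u,v in P])
M=np.array([(-30,-70),(110,-70),(110,70),(-30,70)])/1e3
a,b=M-M.mean(0),W-W.mean(0)
yaw=np.arctan2((a[:,0]*b[:,1]-a[:,1]*b[:,0]).sum(),(a*b).sum())
print(np.degrees(yaw),W.mean(0),"cap",atz("wrist",382/1.5,287/1.5,.179,c))
yaw=(yaw+np.radians(119.8))/2
o=np.array([.5848,.1645,0])-R.from_euler('z',yaw).apply([.04,0,0]);np.savez("d.npz",o=o,yaw=yaw)
for t in (.12,.02):print(btn(t)[0],rows(*btn(t)))
print(proj("wrist",o+R.from_euler('z',yaw).apply([-.083,0,.077]),c)*1.5)
E
```

```text
120.27374080505618 [0.58563796 0.16484411] cap [0.58623871 0.16363823 0.179     ]
[ 0.69205819 -0.02100086  0.185772  ] (array([-0.65,  7.99,  1.91]), array([-5.277, -0.963,  2.826]))
[0.65988238 0.03464656 0.109172  ] (array([-0.65,  7.99,  1.91]), array([-3.692, -0.694,  4.74 ]))
[359.24394442 377.46075186]
```

Request:
drive_tool(
  series=[-0.06,0.8,0.19,-0.5,-0.1,0.0,-1,-0.13,1.6,0.38,-1.1,-0.2,0.1,-1,-0.2,2.4,0.57,-1.7,-0.3,0.3,-1,-0.26,3.2,0.76,-2.3,-0.4,0.6,-1,-0.33,4,0.95,-2.9,-0.5,0.9,-1,-0.4,4.8,1.15,-3.5,-0.6,1.3,-1,-0.46,5.6,1.34,-4.1,-0.7,1.7,-1,-0.52,6.4,1.53,-4.6,-0.8,2.1,-1,-0.59,7.2,1.72,-5,-0.9,2.5,-1,-0.65,8,1.91,-5.28,-0.96,2.83,-1],
  grip_force=30,
)

```text
time: 10.73
ee_pos: [0.6908, -0.0241, 0.1796]
eef_rot: [0.471, 0.812, 0.17, -0.3]
ft_force: [0.0, 0.0, -0.1]
width: 0.0279
grip_force: 0.0
```

Request:
drive_tool(
  series=[0,0,0,0,0,0,-1,0,0,0,0,0,0,-1,0,0,0,0,0,0,-1],
)

```text
time: 10.98
ee_pos: [0.6907, -0.0208, 0.1826]
eef_rot: [0.47, 0.813, 0.17, -0.298]
ft_force: [-0.1, 1.0, 0.1]
width: 0.0082
grip_force: 0.0
```

```bash
python3 - <<'E'
from h import *
import pickle
s=telemetry.read_state();print(s["ee_pos"],s["joint_positions"].round(3),s["width"])
for t in (.12,.02,0):print(rows(*btn(t)))
c=get_calibration("wrist");pickle.dump(c,open("w5.pkl","wb"));im=camera("wrist");cv2.imwrite("pics/w5.png",cv2.resize(im[:,:,::-1],None,fx=1.5,fy=1.5))
o,Z=frame();print(proj("wrist",o+Z.apply([-.083,0,.077]),c)*1.5,proj("wrist",o+Z.apply([-.094,0,.138]),c)*1.5)
E
```

```text
[ 0.69069685 -0.02084869  0.18258115] [ 0.447  0.937 -0.56   0.893 -0.151  1.779  0.524] 0.008154521224557378
(array([-0.04, -0.03, -0.02]), array([ 0.036,  0.027, -0.074]))
(array([-0.04, -0.03, -0.02]), array([0.029, 0.036, 2.426]))
(array([-0.04, -0.03, -0.02]), array([0.028, 0.038, 2.926]))
[387.96151314 276.24563187] [388.07234984 246.89000749]
```

View pics/w5.png

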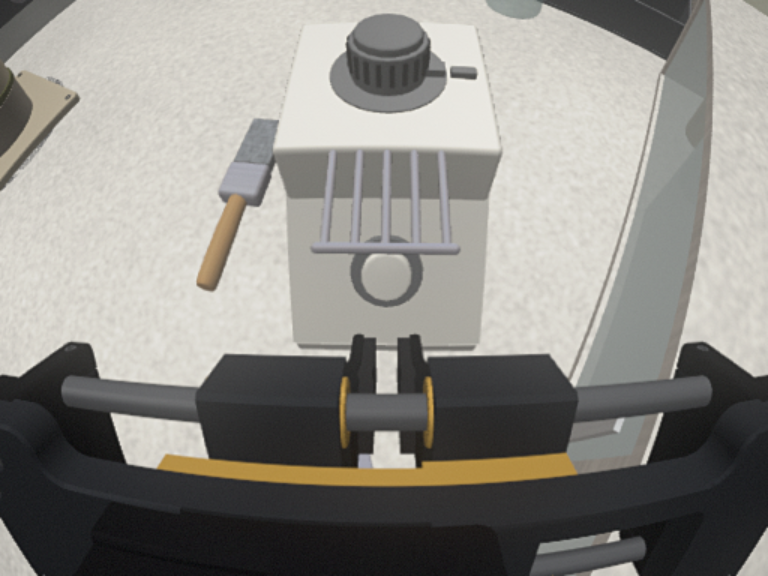

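The button cap at (387,275) and rack wire at (386,248) fall within a pixel or two of the prediction, and the fingers line up with the cap. Approaching along the normal.

Request:
drive_tool(
  series=[0,0,0,0.03,0.03,0.4,-1,0,0,0,0.03,0.03,0.9,-1,0,0,0,0.03,0.03,1.4,-1,0,0,0,0.03,0.03,1.8,-1,0,0,0,0.03,0.03,2.1,-1,0,0,0,0.03,0.03,2.3,-1,0,0,0,0.03,0.03,2.4,-1,0,0,0,0.03,0.03,2.4,-1,0,0,0,0.03,0.03,2.4,-1,0,0,0,0.03,0.03,2.4,-1],
)

```text
time: 11.87
ee_pos: [0.6608, 0.0324, 0.111]
eef_rot: [0.47, 0.813, 0.17, -0.297]
ft_force: [0.0, 0.2, 0.5]
width: 0.0008
grip_force: 0.0
```

```bash
python3 - <<'E'
from h import *
s=telemetry.read_state();print(s["ee_pos"],s["joint_positions"].round(3),s["width"],s["ft_force"].round(2))
for t in (0,-.007):print(rows(*btn(t)))
E
```

```text
[0.66078687 0.03237646 0.11100442] [ 0.451  0.907 -0.576  1.123 -0.153  1.574  0.535] 0.0007843592193365393 [0.02 0.23 0.55]
(array([-0.02, -0.01, -0.03]), array([0.016, 0.01 , 0.574]))
(array([-0.02, -0.01, -0.03]), array([0.016, 0.01 , 0.749]))
```

Request:
drive_tool(
  series=[0,0,0,0.01,0.01,0.1,-1,0,0,0,0.01,0.01,0.2,-1,0,0,0,0.01,0.01,0.3,-1,0,0,0,0.01,0.01,0.4,-1,0,0,0,0.01,0.01,0.45,-1,0,0,0,0.01,0.01,0.5,-1,0,0,0,0.01,0.01,0.54,-1,0,0,0,0.01,0.01,0.58,-1,0,0,0,0.01,0.01,0.62,-1,0,0,0,0.01,0.01,0.62,-1],
)

```text
time: 12.7
ee_pos: [0.6523, 0.047, 0.0915]
eef_rot: [0.47, 0.813, 0.17, -0.298]
ft_force: [0.1, -1.2, 3.0]
width: 0.0007
grip_force: 1.7
```

```bash
cat > st.py <<'E'
from h import *
s=telemetry.read_state();o,Z=frame();n=Z.apply([-.6428,0,.766])
print(s["time"],"force n",s["ft_force"]@n,s["ft_force"].round(2),"tip t mm",1e3*((s["ee_pos"]-btn(0)[0])@n))
E
python3 st.py
```

```text
12.7 force n 2.9799120590384582 [ 0.11 -1.17  3.  ] tip t mm -2.8451972551892273
```

Request:
drive_tool(
  series=[0,0,0,0,0,0.03,-1,0,0,0,0,0,0.06,-1,0,0,0,0,0,0.09,-1,0,0,0,0,0,0.11,-1,0,0,0,0,0,0.11,-1],
)

```text
time: 13.12
ee_pos: [0.6511, 0.0492, 0.0884]
eef_rot: [0.47, 0.813, 0.17, -0.298]
ft_force: [0.6, -2.9, 4.1]
width: 0.0008
grip_force: 2.9
```

```bash
python3 st.py
```

```text
13.1167 force n 4.957347646150321 [ 0.62 -2.86  4.13] tip t mm -6.837213249326257
```

Request:
drive_tool(
  series=[0,0,0,0,0,0.02,-1,0,0,0,0,0,0.04,-1,0,0,0,0,0,0.06,-1,0,0,0,0,0,0.06,-1],
)

```text
time: 13.45
ee_pos: [0.6511, 0.0494, 0.0882]
eef_rot: [0.471, 0.813, 0.17, -0.297]
ft_force: [-0.7, -9.4, 15.8]
width: 0.0003
grip_force: 8.8
```

```bash
python3 st.py
```

```text
13.45 force n 17.091420887468832 [-0.66 -9.41 15.75] tip t mm -7.106928327070149
```

The cap is on its hard stop at 17 N. I'll ease off a touch and hold it down.

Request:
drive_tool(
  series=[0,0,0,0,0,-0.01,-1,0,0,0,0,0,-0.01,-1,0,0,0,0,0,-0.01,-1,0,0,0,0,0,-0.01,-1,0,0,0,0,0,-0.01,-1],
)

```text
time: 13.87
ee_pos: [0.6511, 0.0493, 0.0882]
eef_rot: [0.471, 0.813, 0.17, -0.297]
ft_force: [0.5, -8.5, 14.6]
width: 0.0005
grip_force: 7.9
```

```bash
python3 st.py
```

```text
13.8667 force n 16.036102031931588 [ 0.5  -8.49 14.56] tip t mm -7.0542249641866706
```

Request:
drive_tool(
  series=[0,0,0,0,0,0,-1,0,0,0,0,0,0,-1,0,0,0,0,0,0,-1,0,0,0,0,0,0,-1,0,0,0,0,0,0,-1,0,0,0,0,0,0,-1,0,0,0,0,0,0,-1,0,0,0,0,0,0,-1,0,0,0,0,0,0,-1,0,0,0,0,0,0,-1],
)

```text
time: 14.7
ee_pos: [0.6511, 0.0493, 0.0882]
eef_rot: [0.471, 0.813, 0.17, -0.297]
ft_force: [-1.5, -8.4, 14.9]
width: 0.0004
grip_force: 7.9
```

```bash
python3 st.py
```

```text
14.7 force n 15.631763736411923 [-1.48 -8.42 14.91] tip t mm -7.065769211647186
```

Request:
drive_tool(
  series=[0,0,0,0,0,0,-1,0,0,0,0,0,0,-1,0,0,0,0,0,0,-1,0,0,0,0,0,-0.1,-1,0,0,0,0,0,-0.2,-1,0,0,0,0,0,-0.4,-1,0,0,0,0,0,-0.8,-1,0,0,0,0,0,-1.4,-1,0,0,0,0,0,-2.2,-1,0,0,0,0,0,-3,-1],
)

```text
time: 15.53
ee_pos: [0.6891, -0.0164, 0.1788]
eef_rot: [0.47, 0.813, 0.169, -0.299]
ft_force: [0.9, 0.3, 0.9]
width: 0.0005
grip_force: 0.0
```

Request:
drive_tool(
  series=[0,0,0,0,0,0,-1,0,0,0,0,0,0,-1,0,0,0,0,0,0,-1],
)

```text
time: 15.78
ee_pos: [0.6889, -0.0154, 0.1772]
eef_rot: [0.47, 0.813, 0.17, -0.299]
ft_force: [0.3, 0.1, -1.1]
width: 0.0004
grip_force: 0.0
```

```bash
python3 st.py; python3 - <<'E'
from h import *
im=camera("wrist");cv2.imwrite("pics/w6.png",cv2.resize(im[:,:,::-1],None,fx=1.5,fy=1.5))
E
```

```text
15.7833 force n -0.8186509557551482 [ 0.3   0.1  -1.12] tip t mm 109.30486420620424
```

View pics/w6.png

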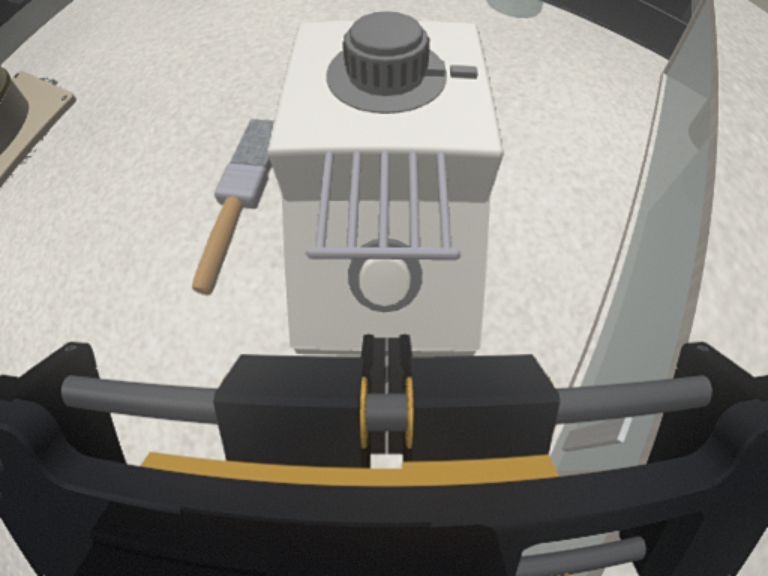

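The button is back up at (384,280), the lug at (437,71) still points at the mark at (463,71), and the arm is clear of everything. The hold lasted about 1.5 s at 16 N. Handing in.

```bash
python3 -c "
from bench import r
print(r.close_job())"
```

```text
the job is handed in; nothing more can be done
None
```

I turned the collar to its stop at the locked mark, then pressed the button fully down (about 17 N), held it for over a second and let it spring back; nothing else visibly moved, and I handed the job in at about 16 s.

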